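# Shut the large sample chamber and start its purge

### The job

Close up the larger of the two round sample chambers and purge it: with the fingertips push its lid, which stands ajar, gently down until it is fully shut, then press the broad button on the same plate gently all the way down, keep it down for about two seconds, and withdraw. Leave the slim button beside it, the other two stations and all the loose things alone; grasp and lift nothing.

Things in the scene. Friction and masses are not known exactly. Their poses are not given: they have to be found in the camera images.
- large_station: station with the LARGER of the two round chambers: fixed white plate 200 x 160 x 25 mm, origin under its centre, +x away from the robot (yaw ±0.25). Steel round chamber 104 mm across, centred at x +40, y 0, rim 70 mm above the bench; lid hinged on the +y side, free edge on the -y side. Light grey push buttons at x -68: broad (purge) at y +33, slim (vent) at y -33 mm
- large_lid_hinge (a point): on the large station's lid hinge axis (along the station's x) at the lid's underside, 70.5 mm above the bench; shut, the lid reaches 110 mm from here toward the station's -y
- large_lid_edge (a point): point on the top face of the large station's lid, on its centre line 10 mm in from the free edge, 100 mm from the hinge axis; moves with the lid; the 24 mm wide finger tab stands 22 mm out from that edge
- large_lid (a joint): opening of the large station's lid, rad: 0 shut flush on the rim, grows as it opens; aluminium, 10 mm thick, top 80 mm above the bench when shut; stiff friction hinge, stays where it is left; 1 to 5 N down near the free edge moves it; starts ajar at 0.3 to 0.65
- large_purge_top (a point): centre of the top of the large station's broad purge button, 47 mm above the bench when up; moves with it
- large_purge (a joint): travel of the large station's broad purge button, m: 0 up, 0.006 fully down; spring, 1.5 N to start, 5 N fully down, comes back up; cap 32 mm across in a round housing 48 mm across and 12 mm high; cap top 47 mm above the bench
- large_vent (a joint): travel of the large station's slim vent button, m: 0 up, 0.006 down; spring, 1.5 to 5 N; cap 16 mm across in a round housing 32 mm across, as high as the broad one
- small_station: station with the smaller round chamber: fixed white plate 200 x 160 x 25 mm, origin under its centre, +x away from the robot (yaw ±0.25). Steel round chamber 74 mm across, centred at x +40, y 0, rim 70 mm above the bench; lid hinged on the +y side, free edge on the -y side. Light grey push buttons at x -68: broad (purge) at y +33, slim (vent) at y -33 mm
- small_lid (a joint): opening of the small station's lid, rad: 0 shut flush on the rim, grows as it opens; aluminium, 10 mm thick, top 80 mm above the bench when shut; stiff friction hinge, stays where it is left; 1 to 5 N down near the free edge moves it; starts ajar at 0.3 to 0.65
- small_purge (a joint): travel of the small station's broad purge button, m: 0 up, 0.006 fully down; spring, 1.5 N to start, 5 N fully down, comes back up; cap 32 mm across in a round housing 48 mm across and 12 mm high; cap top 47 mm above the bench
- small_vent (a joint): travel of the small station's slim vent button, m: 0 up, 0.006 down; spring, 1.5 to 5 N; cap 16 mm across in a round housing 32 mm across, as high as the broad one
- square_station: station with the square chamber: fixed white plate 200 x 160 x 25 mm, origin under its centre, +x away from the robot (yaw ±0.25). Steel square chamber 94 mm across, centred at x +40, y 0, rim 70 mm above the bench; lid hinged on the +y side, free edge on the -y side. Light grey push buttons at x -68: broad (purge) at y +33, slim (vent) at y -33 mm
- square_lid (a joint): opening of the square station's lid, rad: 0 shut flush on the rim, grows as it opens; aluminium, 10 mm thick, top 80 mm above the bench when shut; stiff friction hinge, stays where it is left; 1 to 5 N down near the free edge moves it; starts ajar at 0.3 to 0.65
- square_purge (a joint): travel of the square station's broad purge button, m: 0 up, 0.006 fully down; spring, 1.5 N to start, 5 N fully down, comes back up; cap 32 mm across in a round housing 48 mm across and 12 mm high; cap top 47 mm above the bench
- square_vent (a joint): travel of the square station's slim vent button, m: 0 up, 0.006 down; spring, 1.5 to 5 N; cap 16 mm across in a round housing 32 mm across, as high as the broad one
- vial0: small loose glass vial with black cap, 20 mm across, 38 mm high, standing on the large station's plate in its far corner on the tab side (x +82, y -64 mm in the station's frame); origin under its centre
- vial1: small loose glass vial with black cap, 20 mm across, 38 mm high, standing on the small station's plate in its far corner on the tab side (x +82, y -64 mm in the station's frame); origin under its centre
- vial2: small loose glass vial with black cap, 20 mm across, 38 mm high, standing on the square station's plate in its far corner on the tab side (x +82, y -64 mm in the station's frame); origin under its centre
- beaker: loose glass beaker, 60 mm across, 75 mm high, beyond the left (+y) station; origin under its centre
- wrench: loose steel wrench 150 mm long lying beyond the right (-y) station, along its own x; origin at its underside
- weight: loose steel calibration weight, 32 mm across, 46 mm high, on the small station's plate in the far corner on the hinge side; origin under its centre
- dish: loose white ceramic dish 80 mm across, 16 mm high, behind the stations; origin under its centre

How it is judged:
On the way, in this order (a step that is already met when the one before it is completed fails the run):
1. the lid of the larger round chamber is shut (value of joint large_lid below 0.06 rad and value of joint large_purge below 0.002 m), for 0.2 s.
2. its broad purge button is held down for a second, the lid staying shut (value of joint large_purge above 0.0045 m and value of joint large_lid below 0.06 rad), for 1 s.
At the end, for the whole second after the job is handed in: The lid of the larger round chamber is shut (under 0.06 rad), its purge and vent buttons are up again (under 1 mm), the other two stations' lids are still ajar (over 0.2 rad) and their buttons up, and every loose thing is within 10 mm of where it began (value of joint large_lid below 0.06 rad and value of joint each of large_purge, large_vent, small_purge, small_vent, square_purge, square_vent below 0.001 m and value of joint each of small_lid, square_lid above 0.2 rad and distance of each of vial0, vial1, vial2, beaker, wrench, weight, dish from where it was at the start of the episode below 0.01 m); the robot touches nothing.
It fails at once if the lid is raised instead of lowered (value of joint large_lid above 0.85 rad).
It fails at once if the larger round chamber is purged while its lid is still open (button down more than 2 mm, lid more than 0.06 rad open) (value of joint large_purge above 0.002 m and value of joint large_lid above 0.06 rad).
It fails at once if the robot pushes on the station of the larger round chamber with more than 35 N (contact force between the arm and large_station above 35 N).
It fails at once if another station is touched (more than 0.5 N) or the slim vent button of the larger round chamber is pressed (more than 2 mm) (value of joint large_vent above 0.002 m or contact force between the arm and small_station above 0.5 N or contact force between the arm and square_station above 0.5 N).
It fails at once if a loose thing is lifted, tipped or shifted (more than 10 mm or 0.3 rad) (distance of any of vial0, vial1, vial2, beaker, wrench, weight, dish from where it was at the start of the episode above 0.01 m or angle between any of vial0, vial1, vial2, beaker, wrench, weight, dish's own z axis and vertical above 0.3 rad).
It also fails if it takes over 40 s, if anything falls off the work surface, if the arm or the gripper's body presses on something with over 40 N, if the wrist force passes 120 N, or if a joint passes its speed limit or range.

### The arm

A 6-joint arm with a two-finger parallel gripper is mounted at the origin on the work surface. World frame = base frame: x ahead of the robot, y to its left, z up, the work surface at z = 0. Lengths are in m, angles in rad, forces in N, time in s.
With the tool pointing down it reaches from about 0.35 to 0.725 m from the base axis. Payload 4.3 kg.
Tool frame: the origin (TCP) lies at the very end of the fingers, on their centre line; the grasp point (between the pads) lies manip.hold_point_z behind it (manip.hold_point_z is the distance from the TCP to the grasp point, in m); z points along the fingers, y is the line along which they close (so a half turn about z gives the same grasp; the last joint's range is limited). The gripper opens to 85 mm and grips with 20 to 120 N. Pads are 22 mm wide; open, the fingers measure 114 mm over their backs; the gripper's body (76 mm by 85 mm) begins 54 mm behind the grasp point. The pads swing forward as they close: fully open they stand 13 mm farther back than shut.
Start: joints at [-1.275, 0.377, 0.081, 1.274, 0, 1.46], TCP at [0.227, -0.528, 0.231] pointing down, gripper open.
Joint ranges: [-2.72, 2.72], [-0.84, 1.66], [-1.02, 1.22], [-1.77, 2.12], [-1.37, 1.28], [-3.14, 3.14]. Speed limits (rad/s): [2.57, 2.57, 3.14, 3.14, 3.14, 3.14].

### API

Orientations are given as a unit quaternion [x, y, z, w].
In Python, from cell import manip gives the robot as it stands. The module is installed in compiled form; this text tells all that it offers.
- The arm moves only by the tool apply_moves, never from a script. Its arguments are lists of equal length, an entry for each row: "slide": the shift along the world's x, y, z in cm, a list of three; "rotation": the turn, a rotation vector about the world's x, y, z in degrees, a list of three; "jaw": the opening, from 0 (shut) to 1 (fully open). A call has 1 to 8 rows; each row is the pose to reach, as a shift and turn from the pose commanded when the call began; what a row does not reach only later rows make up. A row lasts 1/8 s, in which the tool goes at most 62.5 mm and 10.7 degrees, less where a joint would pass 70% of its speed; a pose out of reach is approached as far as the arm can. A call with a gripper value outside its range is refused whole. The fingers move at their own pace and stop on an object; "grip_force" is the grip in N (left out, the last holds). Time passes only in rows, so rows that repeat a pose let the fingers close. It gives the time, the measured TCP pose, the force, the opening and the grip force at its end, in the units of the state.
- manip.observe(): the state, without advancing time (a new reading comes with each control period).
- manip.camera(name): name is "side" or "top" or "wrist"; returns a dict with "color" (480x640x3 uint8, red, green, blue), "z_map" (480x640 float32, m along the optical axis (not along the pixel's ray), 0 where there is no reading), "camera_matrix" (3x3 intrinsics, pixels), "R" (3x3) and "t" (3): a world point X has camera coordinates R X + t. Camera axes: x right, y down, z forward; pixel columns grow to the right and rows downward; lengths in m; the calibration is good to about 2 mm. A picture is of the moment at which its call begins.
- manip.sign_off(): hands the job in; it is judged then, once.
The state is a dict: "time": time; "joint_pos": joint angles; "joint_velocities": joint speeds; "tau": joint torques, N m; "ee_pos": TCP position; "ee_rot": TCP orientation; "wrist_force": force on the tool from outside, world axes, zero at the start; "torque": the same for the moment, N m; "width": finger opening in m; "grasp_force": force on a finger pad.
Only numpy, scipy, OpenCV 4.12 (cv2) and the standard library are available. Lean on these libraries where they do the work, as an engineer would, in place of code of your own. Each camera call takes 0.05 s, during which the arm holds its last target. There are 200 camera calls.

## Working session

There is one attempt and no reset: what is moved stays moved. The work goes in short steps, Python scripts to look and compute and a tool call to move; the robot and the scene stay as the last step left them, time stands still between calls to the robot, and variables do not carry over. Pictures are saved under pics/ and viewed, at most 10 in all, crops included, and the job is handed in when it is done.

Besides the shell and the picture viewer there is one more tool, called as a command line: name --argument value ..., lists and objects as JSON in quotes. apply_moves: Moves the arm, as the interface text tells. Its arguments: {"type":"object","properties":{"slide":{"type":"array"},"rotation":{"type":"array"},"jaw":{"type":"array"},"grip_force":{"type":"number"}},"required":["slide","rotation","jaw"]}

```bash
mkdir -p pics; cat > h.py <<'E'
from cell import manip
import numpy as np, cv2
def snap(n,f):
    c=manip.camera(n); cv2.imwrite(f'pics/{f}.png',c['color'][:,:,::-1]); np.savez(f'pics/{f}.npz',**c); return c
def world(c,u,v):
    z=c['z_map'][v,u]; p=np.linalg.inv(c['camera_matrix'])@[u,v,1]*z
    return c['R'].T@(p-c['t'])
E
python3 - <<'E'
from h import *
snap('top','top0'); snap('side','side0'); print(manip.observe())
E
```

```text
{'time': 0.1, 'joint_pos': array([-1.27528685e+00,  3.78016739e-01,  7.97707145e-02,  1.27439423e+00,
       -3.53279324e-06,  1.46051347e+00]), 'joint_velocities': array([-0.00265768, -0.00084554,  0.00143433, -0.00134889, -0.00041409,
        0.00064607]), 'tau': array([ 1.41020293e-03, -4.64694679e+01,  2.70581764e+01,  1.20253165e-02,
       -9.07618710e-05, -9.53103580e-06]), 'ee_pos': array([ 0.22682252, -0.52773814,  0.23044338]), 'ee_rot': array([ 9.79486673e-01,  2.01506843e-01, -8.70228353e-05, -9.17848236e-04]), 'wrist_force': array([-0.01506533, -0.22239858, -0.1201887 ]), 'torque': array([-0.0613549 , -0.02111547, -0.05207948]), 'grasp_force': 0.0, 'width': 0.08564635427512152}
```

View pics/top0.png

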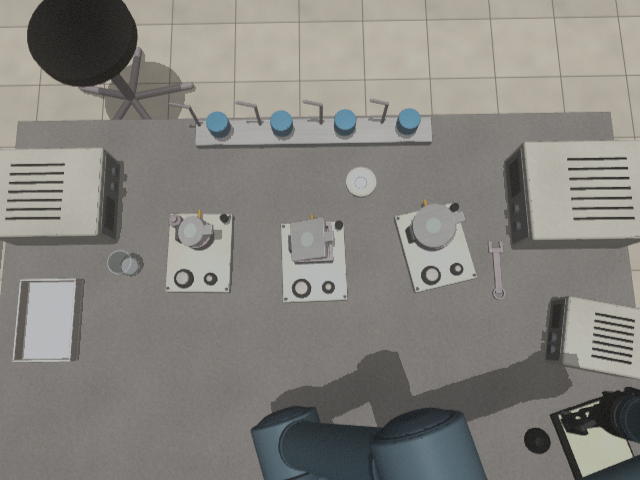

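View pics/side0.png

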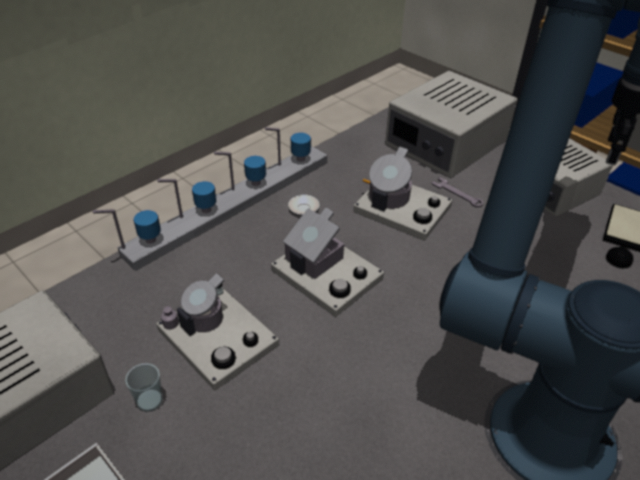

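The larger round chamber is the right station (lid about (433,226) in the top view). The weight stands on the left, small station. I'll enlarge the right one.

```bash
python3 - <<'E'
from h import *
c=np.load('pics/top0.npz'); im=c['color'][190:300,385:485,::-1]
cv2.imwrite('pics/crop.png',cv2.resize(im,None,fx=5,fy=5,interpolation=cv2.INTER_CUBIC))
for u,v in [(430,275),(457,269),(440,285),(415,255),(405,225),(433,226),(415,226),(450,222),(459,216),(433,210),(433,240),(425,203),(470,270)]:
    print(u,v,world(c,u,v).round(4))
E
```

```text
430 275 [ 0.5137 -0.2798  0.0509]
457 269 [ 0.528  -0.3476  0.0465]
440 285 [ 0.4921 -0.31    0.0194]
415 255 [ 0.5675 -0.2505  0.0263]
405 225 [ 0.6454 -0.2297  0.023 ]
433 226 [ 0.6234 -0.2814  0.1073]
415 226 [ 0.6287 -0.2429  0.0859]
450 222 [ 0.6285 -0.3177  0.125 ]
459 216 [ 0.639  -0.3355  0.14  ]
433 210 [ 0.6623 -0.2836  0.1076]
433 240 [ 0.591  -0.2811  0.1001]
425 203 [ 0.6952 -0.2779  0.049 ]
470 270 [ 0.5278 -0.3855  0.0246]
```

View pics/crop.png

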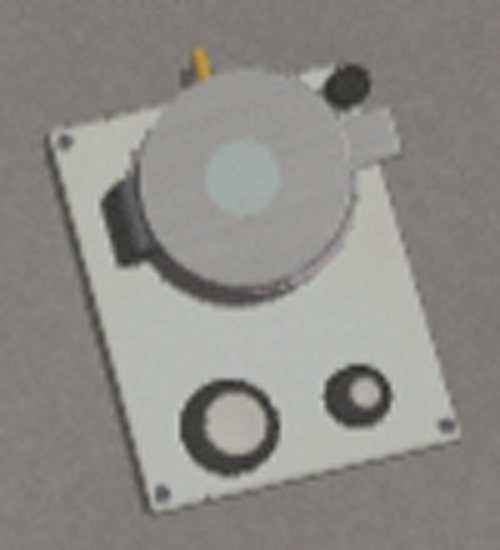

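The crop shows plate corners at about (50,132), (152,513) and (461,437), the purge cap at (236,423), the vent cap at (365,392) and the tab end near (393,135). The vial is right next to the tab at (348,85).

```bash
cat >> h.py <<'E'
def ray(c,u,v,z):
    d=c['R'].T@(np.linalg.inv(c['camera_matrix'])@[u,v,1]); o=-c['R'].T@c['t']
    return o+d*(z-o[2])/d[2]
E
python3 - <<'E'
from h import *
from scipy.optimize import least_squares
c=np.load('pics/top0.npz')
P=lambda x,y,z: ray(c,384.6+x/5,189.6+y/5,z)
obs=[((50,132),.025,(100,80)),((152,513),.025,(-100,80)),((461,437),.025,(-100,-80)),((236,423),.047,(-68,33)),((365,392),.047,(-68,-33))]
A=np.array([P(*o[0],o[1])[:2] for o in obs]); B=np.array([o[2] for o in obs])/1000
T=lambda q,b: q[:2]+b@np.array([[np.cos(q[2]),np.sin(q[2])],[-np.sin(q[2]),np.cos(q[2])]])
s=least_squares(lambda q:(T(q,B)-A).ravel(),[.58,-.3,0]); q=s.x
print(q,(T(q,B)-A).round(4).tolist())
for n,b in dict(purge=(-68,33),vent=(-68,-33),chamber=(40,0),vial=(82,-64)).items(): print(n,T(q,np.array(b)/1000).round(4))
# lid plane
pts=np.array([world(c,u,v) for u in range(420,450) for v in range(216,238)])
R=np.array([[np.cos(q[2]),-np.sin(q[2])],[np.sin(q[2]),np.cos(q[2])]])
L=(pts[:,:2]-q[:2])@R
D=np.c_[L,np.ones(len(L))]; k=np.linalg.lstsq(D,pts[:,2],rcond=None)[0]; print('slope',k, 'angle',np.arctan(-k[1]))
for u,v in [(456,215),(460,217),(463,216),(455,222),(457,220)]:
    w=world(c,u,v); print(w.round(3),((w[:2]-q[:2])@R).round(4))
from scipy.spatial.transform import Rotation
print(Rotation.from_quat(manip.observe()['ee_rot']).as_matrix().round(3), manip.hold_point_z)
E
```

```text
[ 0.58951733 -0.30248467  0.21749959] [[0.0012, 0.0013], [-0.0001, 0.0], [-0.0009, -0.0012], [-0.0001, 0.0002], [-0.0001, -0.0003]]
purge [ 0.516  -0.2849]
vent [ 0.5302 -0.3494]
chamber [ 0.6286 -0.2939]
vial [ 0.6834 -0.3473]
slope [-1.17253213  0.7957222   0.14290045] angle -0.6721270782544474
[ 0.642 -0.329  0.14 ] [ 0.0452 -0.037 ]
[ 0.637 -0.339  0.137] [ 0.0389 -0.0455]
[ 0.639 -0.344  0.141] [ 0.0389 -0.0516]
[ 0.628 -0.329  0.126] [ 0.0319 -0.0342]
[ 0.631 -0.332  0.133] [ 0.0343 -0.0379]
[[ 0.919  0.395 -0.001]
 [ 0.395 -0.919  0.002]
 [ 0.    -0.002 -1.   ]] 0.0187
```

apply_moves --slide '[[2, 4, 0], [5, 8, 0], [9, 12, 0], [13, 16, 0], [17, 19, 0], [22, 22, 0], [26, 24, 0], [29, 24.3, 0]]' --rotation '[[0, 0, 0], [0, 0, 0], [0, 0, 0], [0, 0, 0], [0, 0, 0], [0, 0, 0], [0, 0, 0], [0, 0, 0]]' --jaw '[0, 0, 0, 0, 0, 0, 0, 0]'

```text
time: 1.1
ee_pos: [0.5184, -0.2833, 0.2309]
ee_rot: [0.979, 0.203, -0.0, -0.0]
wrist_force: [-0.5, -0.9, 0.6]
width: -0.0
grasp_force: 0.0
```

apply_moves --slide '[[3, -1, 0], [6, -2.5, 0], [9, -3.5, 0], [10.9, -4.5, 0], [10.9, -4.5, -2], [10.9, -4.5, -4], [10.9, -4.5, -5.5], [10.9, -4.5, -5.5]]' --rotation '[[0, 0, 0], [0, 0, 0], [0, 0, 0], [0, 0, 0], [0, 0, 0], [0, 0, 0], [0, 0, 0], [0, 0, 0]]' --jaw '[0, 0, 0, 0, 0, 0, 0, 0]'

```text
time: 2.1
ee_pos: [0.6249, -0.3296, 0.1744]
ee_rot: [0.979, 0.201, -0.001, -0.001]
wrist_force: [-0.2, 0.3, 0.2]
width: 0.0001
grasp_force: 0.0
```

```bash
python3 - <<'E'
from h import *
c=snap('top','top1'); cv2.imwrite('pics/t1.png',cv2.resize(c['color'][180:300,380:500,::-1],None,fx=4,fy=4))
d=snap('wrist','w1');e=snap('side','s1');s=cv2.resize(e['color'][110:260,330:480,::-1],(480,480))
w=cv2.resize(d['color'][:,:,::-1],(480,360)); w=np.vstack([w,np.zeros((120,480,3),np.uint8)])
cv2.imwrite('pics/m1.png',cv2.resize(np.hstack([s,w]),(800,400)))
E
```

```text
(no output)
```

View pics/m1.png

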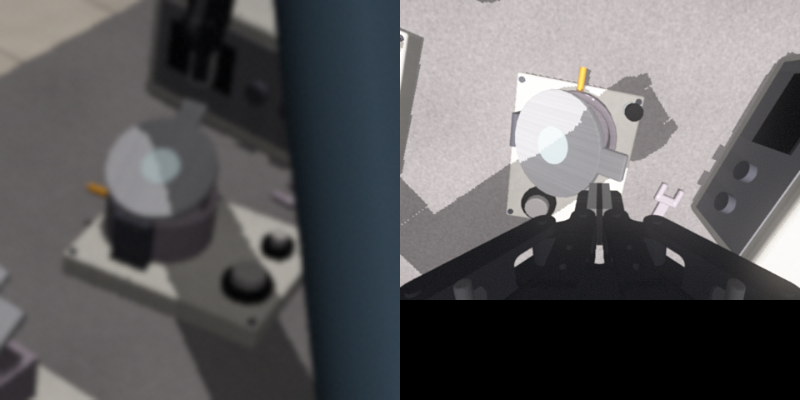

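The wrist view shows the closed fingertips at (600,190), near the lid's free edge, with the vial clear at (634,112). I'll go down gently.

apply_moves --slide '[[0, 0, -0.6], [0, 0, -1.2], [0, 0, -1.8], [0, 0, -2.3], [0, 0, -2.8], [0, 0, -3.3], [0, 0, -3.8], [0, 0, -4.3]]' --rotation '[[0, 0, 0], [0, 0, 0], [0, 0, 0], [0, 0, 0], [0, 0, 0], [0, 0, 0], [0, 0, 0], [0, 0, 0]]' --jaw '[0, 0, 0, 0, 0, 0, 0, 0]'

```text
time: 3.25
ee_pos: [0.6262, -0.3306, 0.1334]
ee_rot: [0.979, 0.201, 0.0, 0.0]
wrist_force: [-0.3, 0.2, 1.5]
width: 0.0002
grasp_force: 0.8
```

apply_moves --slide '[[0, 0, -0.3], [0, 0, -0.6], [0, 0, -0.9], [0, 0, -1.2], [0, 0, -1.5], [0, 0, -1.8], [0, 0, -2.1], [0, 0, -2.4]]' --rotation '[[0, 0, 0], [0, 0, 0], [0, 0, 0], [0, 0, 0], [0, 0, 0], [0, 0, 0], [0, 0, 0], [0, 0, 0]]' --jaw '[0, 0, 0, 0, 0, 0, 0, 0]'

```text
time: 4.25
ee_pos: [0.6259, -0.3302, 0.109]
ee_rot: [0.979, 0.202, -0.0, -0.0]
wrist_force: [0.2, -1.0, 1.1]
width: -0.0002
grasp_force: 0.8
```

```bash
python3 - <<'E'
from h import *
d=snap('wrist','w2');e=snap('side','s2');s=cv2.resize(e['color'][110:260,330:480,::-1],(360,360))
w=cv2.resize(d['color'][:,:,::-1],(440,330)); w=np.vstack([w,np.zeros((30,440,3),np.uint8)])
cv2.imwrite('pics/m2.png',np.hstack([s,w]))
E
```

```text
(no output)
```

View pics/m2.png

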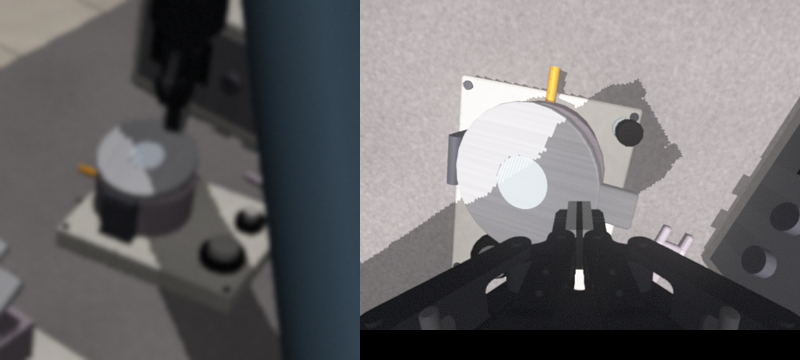

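The fingertips sit on the lid beside the tab root, at (580,205), and the lid is coming down.

apply_moves --slide '[[0, 0, -0.3], [0, 0, -0.6], [0, 0, -0.9], [0, 0, -1.2], [0, 0, -1.5], [0, 0, -1.8], [0, 0, -2.1], [0, 0, -2.3]]' --rotation '[[0, 0, 0], [0, 0, 0], [0, 0, 0], [0, 0, 0], [0, 0, 0], [0, 0, 0], [0, 0, 0], [0, 0, 0]]' --jaw '[0, 0, 0, 0, 0, 0, 0, 0]'

```text
time: 5.35
ee_pos: [0.6259, -0.3303, 0.086]
ee_rot: [0.979, 0.202, -0.0, 0.0]
wrist_force: [0.6, -1.2, 2.1]
width: 0.0004
grasp_force: 0.8
```

apply_moves --slide '[[0, 0, -0.1], [0, 0, -0.2], [0, 0, -0.3], [0, 0, -0.4]]' --rotation '[[0, 0, 0], [0, 0, 0], [0, 0, 0], [0, 0, 0]]' --jaw '[0, 0, 0, 0]'

```text
time: 5.85
ee_pos: [0.626, -0.3304, 0.0824]
ee_rot: [0.979, 0.201, 0.0, 0.0]
wrist_force: [-0.6, -1.7, 1.4]
width: -0.0001
grasp_force: 0.8
```

apply_moves --slide '[[0, 0, -0.1], [0, 0, -0.15], [0, 0, -0.2], [0, 0, -0.2]]' --rotation '[[0, 0, 0], [0, 0, 0], [0, 0, 0], [0, 0, 0]]' --jaw '[0, 0, 0, 0]'

```text
time: 6.35
ee_pos: [0.626, -0.3304, 0.0806]
ee_rot: [0.979, 0.202, 0.0, 0.0]
wrist_force: [0.3, -0.9, 4.0]
width: 0.0004
grasp_force: 1.6
```

apply_moves --slide '[[0, 0, -0.05], [0, 0, -0.1], [0, 0, -0.1]]' --rotation '[[0, 0, 0], [0, 0, 0], [0, 0, 0]]' --jaw '[0, 0, 0]'

```text
time: 6.72
ee_pos: [0.626, -0.3304, 0.0805]
ee_rot: [0.979, 0.202, 0.0, 0.0]
wrist_force: [-1.7, -0.5, 6.9]
width: -0.0002
grasp_force: 3.8
```

The lid is seated: z stops at 80.5 mm while the force rises. Next I lift off, go over the purge button, and check.

apply_moves --slide '[[0, 0, 2], [0, 0, 5], [-4, 1.7, 5], [-8, 3.3, 5], [-11, 4.5, 5], [-11, 4.5, 3], [-11, 4.5, 1], [-11, 4.5, 0]]' --rotation '[[0, 0, 0], [0, 0, 0], [0, 0, 0], [0, 0, 0], [0, 0, 0], [0, 0, 0], [0, 0, 0], [0, 0, 0]]' --jaw '[0, 0, 0, 0, 0, 0, 0, 0]'

```text
time: 7.72
ee_pos: [0.5149, -0.2842, 0.0777]
ee_rot: [0.979, 0.202, -0.001, -0.001]
wrist_force: [-1.1, 0.3, 0.2]
width: -0.0004
grasp_force: 0.0
```

```bash
python3 - <<'E'
from h import *
print(manip.observe()['ee_pos'])
d=snap('wrist','w3');e=snap('side','s3');s=cv2.resize(e['color'][110:260,330:480,::-1],(360,360))
w=cv2.resize(d['color'][:,:,::-1],(440,330)); w=np.vstack([w,np.zeros((30,440,3),np.uint8)])
cv2.imwrite('pics/m3.png',np.hstack([s,w]))
# lid heights in station frame from wrist depth
q=np.array([.5895,-.3025]);a=.2175;R=np.array([[np.cos(a),-np.sin(a)],[np.sin(a),np.cos(a)]])
V,U=np.mgrid[0:480:4,0:640:4]; P=np.array([world(d,u,v) for u,v in zip(U.ravel(),V.ravel())]); L=(P[:,:2]-q)@R
for y in (-.065,-.04,-.02,0,.02,.04):
    m=(abs(L[:,0]-.045)<.01)&(abs(L[:,1]-y)<.006); print(y,m.sum(),np.median(P[m,2]))
E
```

```text
[ 0.51486039 -0.28418698  0.07771558]
-0.065 12 0.07948626184629022
-0.04 138 0.08070475372579329
-0.02 141 0.08092785471121634
0 145 0.08137947122459788
0.02 119 0.08078010008888924
0.04 92 0.08071002132806893
```

View pics/m3.png

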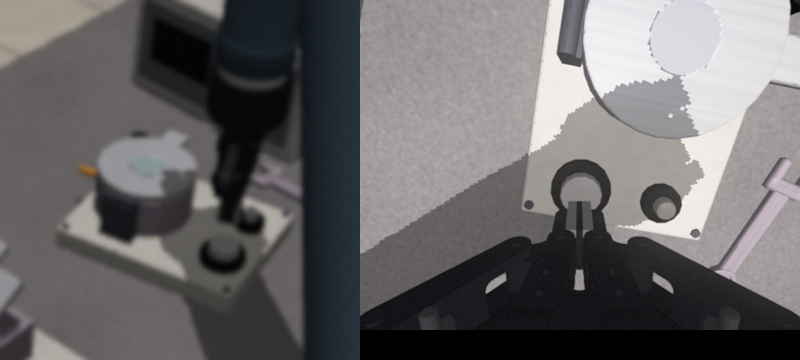

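The lid is flat at 80–81 mm, so it is shut. The fingertips are aligned over the purge button at (580,190). Now I press.

apply_moves --slide '[[0, 0, -0.8], [0, 0, -1.6], [0, 0, -2.3], [0, 0, -2.7], [0, 0, -2.9], [0, 0, -3.1], [0, 0, -3.3], [0, 0, -3.3]]' --rotation '[[0, 0, 0], [0, 0, 0], [0, 0, 0], [0, 0, 0], [0, 0, 0], [0, 0, 0], [0, 0, 0], [0, 0, 0]]' --jaw '[0, 0, 0, 0, 0, 0, 0, 0]'

```text
time: 8.82
ee_pos: [0.5162, -0.2855, 0.0466]
ee_rot: [0.979, 0.202, 0.0, 0.0]
wrist_force: [-0.6, 0.6, 0.9]
width: -0.0001
grasp_force: 0.8
```

apply_moves --slide '[[0, 0, -0.1], [0, 0, -0.2], [0, 0, -0.3], [0, 0, -0.4], [0, 0, -0.5], [0, 0, -0.6], [0, 0, -0.6]]' --rotation '[[0, 0, 0], [0, 0, 0], [0, 0, 0], [0, 0, 0], [0, 0, 0], [0, 0, 0], [0, 0, 0]]' --jaw '[0, 0, 0, 0, 0, 0, 0]'

```text
time: 9.7
ee_pos: [0.5162, -0.2855, 0.041]
ee_rot: [0.979, 0.202, 0.0, 0.0]
wrist_force: [-2.1, 0.5, 8.0]
width: 0.0001
grasp_force: 4.0
```

apply_moves --slide '[[0, 0, -0.05], [0, 0, -0.1], [0, 0, -0.1]]' --rotation '[[0, 0, 0], [0, 0, 0], [0, 0, 0]]' --jaw '[0, 0, 0]'

```text
time: 10.07
ee_pos: [0.5162, -0.2855, 0.0409]
ee_rot: [0.979, 0.202, 0.0, 0.001]
wrist_force: [-3.3, 1.6, 14.2]
width: -0.0002
grasp_force: 6.9
```

It has bottomed out. I'll hold it there for 2 s.

apply_moves --slide '[[0, 0, 0.05], [0, 0, 0.05], [0, 0, 0.05], [0, 0, 0.05], [0, 0, 0.05], [0, 0, 0.05], [0, 0, 0.05], [0, 0, 0.05]]' --rotation '[[0, 0, 0], [0, 0, 0], [0, 0, 0], [0, 0, 0], [0, 0, 0], [0, 0, 0], [0, 0, 0], [0, 0, 0]]' --jaw '[0, 0, 0, 0, 0, 0, 0, 0]'

```text
time: 11.08
ee_pos: [0.5162, -0.2855, 0.041]
ee_rot: [0.979, 0.202, 0.0, 0.0]
wrist_force: [-1.8, 1.5, 11.5]
width: 0.0006
grasp_force: 5.4
```

apply_moves --slide '[[0, 0, 0], [0, 0, 0], [0, 0, 0], [0, 0, 0], [0, 0, 0], [0, 0, 0], [0, 0, 0], [0, 0, 0]]' --rotation '[[0, 0, 0], [0, 0, 0], [0, 0, 0], [0, 0, 0], [0, 0, 0], [0, 0, 0], [0, 0, 0], [0, 0, 0]]' --jaw '[0, 0, 0, 0, 0, 0, 0, 0]'

```text
time: 12.08
ee_pos: [0.5162, -0.2855, 0.041]
ee_rot: [0.979, 0.202, 0.0, 0.0]
wrist_force: [-2.6, 1.5, 10.7]
width: 0.0
grasp_force: 5.4
```

apply_moves --slide '[[0, 0, 0.5], [0, 0, 1.5], [0, 0, 4], [0, 0, 8], [0, 0, 12], [0, 0, 15], [0, 0, 15], [0, 0, 15]]' --rotation '[[0, 0, 0], [0, 0, 0], [0, 0, 0], [0, 0, 0], [0, 0, 0], [0, 0, 0], [0, 0, 0], [0, 0, 0]]' --jaw '[0, 0, 0, 0, 0, 0, 0, 0]'

```text
time: 13.08
ee_pos: [0.5155, -0.2849, 0.1887]
ee_rot: [0.979, 0.202, -0.001, -0.001]
wrist_force: [0.6, 0.3, -0.1]
width: 0.0003
grasp_force: 0.0
```

```bash
python3 - <<'E'
from h import *
d=snap('wrist','w4'); cv2.imwrite('pics/m4.png',d['color'][:,:,::-1])
E
```

```text
(no output)
```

View pics/m4.png

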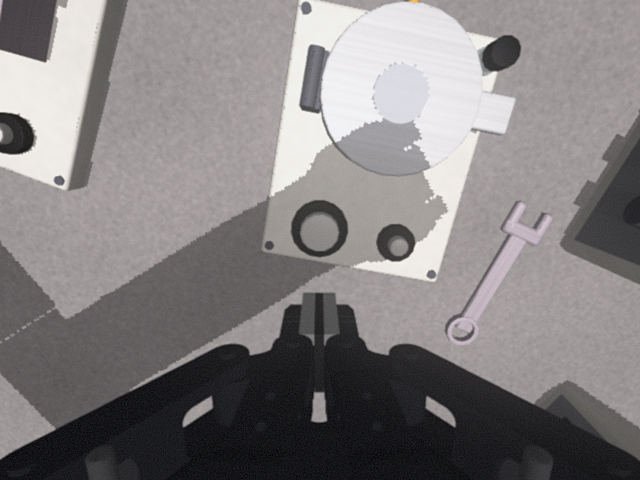

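The lid is shut (400,90), both buttons are up at (320,230) and (396,243), and the vial is still standing at (500,53). The arm is clear.

```bash
python3 -c "
from cell import manip
print(manip.sign_off())"
```

```text
the job is handed in; nothing more can be done
None
```

The larger round chamber's lid is shut, its purge button was held fully down for just over two seconds and has come back up, the arm is clear of everything, and the job is handed in; the hand-in gave no verdict.

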